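# Shut the gas tap under the sliding hood

### The arm

A 6-joint arm with a two-finger parallel gripper is mounted at the origin on a cart in front of the work surface, level with it; the furniture and walls round the work are solid. World frame = base frame: x ahead of the robot, y to its left, z up, the work surface at z = 0. Lengths are in m, angles in rad, forces in N, time in s.
With the tool pointing down it reaches from about 0.375 to 0.75 m from the base axis. Payload 9 kg.
Tool frame: the origin (TCP) lies where the fingers leave the gripper's body, on its centre line; the fingertips stand 73 mm ahead of it and the grasp point (between the pads) lies 54 mm ahead of it; z points along the fingers, y is the line along which they close (so a half turn about z gives the same grasp; the last joint's range is limited). The gripper opens to 85 mm and grips with 20 to 120 N. Pads are 22 mm wide; open, the fingers measure 114 mm over their backs; the gripper's body (76 mm by 85 mm) begins 54 mm behind the grasp point. The pads swing forward as they close: fully open they stand 13 mm farther back than shut.
Start: joints at [-1.51, 0.104, 0.097, 1.564, 0, 1.353], TCP at [0.165, -0.577, 0.304] pointing down, gripper open.
Joint ranges: [-2.99, 2.99], [-0.84, 1.86], [-1.1, 1.16], [-1.84, 2.11], [-1.51, 1.56], [-3.14, 3.14]. Speed limits (rad/s): [2.22, 2.22, 2.57, 3.14, 3.14, 3.14].

### API

Orientations are given as a rotation vector (axis times angle).
In Python, from rig import r gives the robot as it stands.
- The arm moves only by the tool send_rows, never from a script. Its argument "moves" is a list of rows, each a list of 7 numbers: the opening, from -1 (shut) to 1 (fully open), then the shift along the tool's x, y, z in m, then the turn, a rotation vector about the tool's x, y, z in rad. In form: [[jaw, tx, ty, tz, rx, ry, rz], ...]. A call has 1 to 8 rows; each row shifts and turns the commanded pose from where the row before left it, along the tool's axes as they then stand; what a row does not reach is not made up. A row lasts 1/12 s, in which the tool goes at most 41.7 mm and 7.16 degrees, less where a joint would pass 70% of its speed; a pose out of reach is approached as far as the arm can. A call is refused whole if a number of a shift passes 0.0417 or a number of a turn 0.125, either way. A call with a gripper value outside its range is refused whole. The fingers move at their own pace and stop on an object; the grip force is fixed at half the most. Time passes only in rows, so rows that do not move let the fingers close. It gives the time, the measured TCP pose, the force, the opening and the grip force at its end, in the units of the state.
- r.get_obs(): the state, without advancing time (a new reading comes with each control period).
- r.read_camera(name): name is "scene" or "top" or "wrist"; returns a dict with "pixels" (400x640x3 uint8, red, green, blue), "fov_y" (degrees; the focal length in pixels is half the picture's height over the tangent of half this angle, whatever the lens; pixels are square), "cx", "cy" (the principal point, pixels), "distortion" ([k1, k2, p1, p2, k3] as OpenCV has them; the pictures are not rectified), "xyz" and "attitude" of the camera in the world. Camera axes: x right, y up, looking along -z (the intrinsics and any distortion apply to the point x, -y, -z); pixel columns grow to the right and rows downward; lengths in m; the calibration is good to about 2 mm. A picture is of the moment at which its call begins. There is no depth.
- r.sign_off(): hands the job in; it is judged then, once.
The state is a dict: "time": time; "qpos": joint angles; "joint_velocities": joint speeds; "tau": joint torques, N m; "position": TCP position; "tool_rot": TCP orientation; "contact_force": force on the tool from outside, world axes, zero at the start; "torque": the same for the moment, N m; "gripper_width": finger opening in m; "grasp_force": force on a finger pad.
Only numpy, scipy, OpenCV 4.12 (cv2) and the standard library are available. Lean on these libraries where they do the work, as an engineer would, in place of code of your own. Each camera call takes 0.05 s, during which the arm holds its last target. There are 200 camera calls.

### The job

Shut off the gas to the range: with the fingertips, push the white hood of the gas station on the worktop along its rails, away from the robot, until it stands at the far end plate and both taps lie bare. Then push the tap handle that ends in a round eye a quarter turn clockwise (seen from above) until it is fully shut. Only push: do not lift, tip or carry the hood, leave the tap with the plain straight handle open, and leave the jars and the tin beside the station where they stand.

Things in the scene. Friction and masses are not known exactly. Their poses are not given: they have to be found in the camera images.
- station: Fixed base of the gas station, right of the range: grey plate 240 (its x) x 150 (its y) x 10 mm. Origin: centre of its underside, on the worktop. x is the sliding direction, away from the robot (within 0.2 rad of world x), y is left. Rails along both sides, tops 18 mm above the worktop. Tap stems at station x = -0.035, y = +0.040 and -0.030; which tap is on which side varies.
- station_stop (a point): Middle of the near face of the steel end plate (150 mm wide, 78 mm high) at the far end of the base, 114 mm from the station's origin along its x, 40 mm above the worktop. It stops the hood; the hood's origin is then at station x = +0.064.
- hood: White metal hood, loose, about 0.45 kg, 100 (x) x 132 (y) mm, sliding with friction on the plate between the rails (3 mm play each side). Origin: centre of its lower edge, 10 mm above the worktop; axes as the station's. Top face 66 mm above the worktop; sides and far wall reach down, the near end is open to pass over the taps. Starts over both taps, origin near station x = -0.060.
- hood_lip (a point): Middle of the near face of the upright lip on the near edge of the hood's top, 50 mm from the hood's origin along its -x, 79 mm above the worktop. The lip is 120 mm wide (y), 8 mm thick, and reaches from the top face (66 mm above the worktop) to 92 mm. Pushed at its middle along station x it slides the hood without tipping.
- tap_eye: Fixed brass tap whose handle ends in a round eye: the one to shut. Origin: on the stem's axis, about which the handle turns, at worktop height; axes as the station's. Its pipe runs 56 mm from the stem along tap -x under the handle; pipe and nuts reach 28 mm above the worktop.
- handle_eye (a joint): Steel handle with the eye. 0 = open: it points along tap -x, to the robot, over its pipe. Grows clockwise from above; 1.571 = shut at its stop: it points along tap +y (left). Starts at 0 to 0.08, stays where left, needs about 1.5 N at the eye. Bar 10 mm wide, 40 to 52 mm above the worktop; eye 26 mm outside diameter, centred 42 mm from the stem's axis.
- handle_eye_end (a point): Centre of the eye of the handle to shut, 42 mm from the stem's axis, 46 mm above the worktop.
- tap_plain: The other tap, alike except for its plain straight handle: it must stay open. Origin and axes as for tap_eye.
- handle_plain (a joint): Angle of the plain handle: a straight bar 10 mm wide and 55 mm long from the stem's axis, 40 to 52 mm above the worktop. Values as for handle_eye. Starts at 0 to 0.08 and must stay open.
- spice: Bystander: small spice jar with steel lid, 50 x 49 x 62 mm, right of the station and nearer. Origin: centre of its underside.
- jam: Bystander: jam jar with white lid, 72 x 72 x 102 mm, right of the station and farther. Origin: centre of its underside.
- fish: Bystander: flat round tin, 86 x 86 x 40 mm, right of the station, between the two jars. Origin: centre of its underside.
Not all that is in view belongs to the job. Leave any pink look-alike of the hood alone.

How it is judged:
On the way, in this order (a step that is already met when the one before it is completed fails the run):
1. the hood is slid aside to the far end of its rails, baring both taps (x of hood in the frame of station above 0.045 m), for 0.2 s.
2. the handle with the eye is pushed shut (value of joint handle_eye above 1.4 rad), for 0.2 s.
At the end, for the whole second after the job is handed in: The hood stands still and level on its base, its origin at least 42 mm beyond the station's (about 20 mm or less from the end plate); the handle with the eye is turned to at least 1.40 rad of its 1.571; the plain handle is below 0.3 rad (x of hood in the frame of station above 0.042 m and z of hood in the frame of station below 0.016 m and angle between hood's own z axis and vertical below 0.08 rad and linear speed of hood below 0.02 m/s and value of joint handle_eye above 1.4 rad and value of joint handle_plain below 0.3 rad); the robot touches nothing.
It fails at once if the hood is lifted more than 12 mm off its base (z of hood in the frame of station above 0.022 m).
It fails at once if the hood is tipped more than 0.2 rad (angle between hood's own z axis and vertical above 0.2 rad).
It fails at once if the plain handle is turned to more than 0.3 rad (value of joint handle_plain above 0.3 rad).
It fails at once if the eye handle is turned to more than 0.7 rad while the hood is still over the taps (value of joint handle_eye above 0.7 rad and not (x of hood in the frame of station above 0.03 m)).
It fails at once if a bystander (spice jar, jam jar or flat tin) is moved more than 25 mm (distance of any of spice, jam, fish from where it was at the start of the episode above 0.025 m).
It also fails if it takes over 48 s, if anything falls off the work surface, if the arm or the gripper's body presses on something with over 40 N, if the wrist force passes 120 N, or if a joint passes its speed limit or range.

## Working session

There is one attempt and no reset: what is moved stays moved. The work goes in short steps, Python scripts to look and compute and a tool call to move; the robot and the scene stay as the last step left them, time stands still between calls to the robot, and variables do not carry over. Pictures are saved under pics/ and viewed, at most 10 in all, crops included, and the job is handed in when it is done.

Besides the shell and the picture viewer there is one more tool, called after "Emit:" in YAML: its name, and indented under it one key for each argument. send_rows: Moves the arm, as the interface text tells. Its arguments: {"type":"object","properties":{"moves":{"type":"array"}},"required":["moves"]}

```bash
mkdir -p pics; ls; cat > h.py <<'E'
import numpy as np,cv2
from rig import r
from scipy.spatial.transform import Rotation as R
def rot(a):
    a=np.array(a,float)
    if a.shape==(3,3): return a
    return R.from_rotvec(a).as_matrix() if a.size==3 else R.from_quat(a).as_matrix()
def K(c):
    f=200/np.tan(np.radians(c['fov_y'])/2); return np.array([[f,0,c['cx']],[0,f,c['cy']],[0,0,1]])
def ray(c,uv):
    p=cv2.undistortPoints(np.array(uv,float).reshape(-1,1,2),K(c),np.array(c['distortion'],float)).reshape(-1,2)
    return np.c_[p[:,0],-p[:,1],-np.ones(len(p))]@rot(c['attitude']).T
def plane(c,uv,z):
    d=ray(c,uv);o=np.array(c['xyz']);return o+d*((z-o[2])/d[:,2:3])
def proj(c,P):
    q=(np.atleast_2d(P)-np.array(c['xyz']))@rot(c['attitude']);q=q*[1,-1,-1]
    return cv2.projectPoints(q,np.zeros(3),np.zeros(3),K(c),np.array(c['distortion'],float))[0].reshape(-1,2)
def save(c,n): cv2.imwrite('pics/'+n,c['pixels'][:,:,::-1])
E
python3 - <<'E'
from h import *
print(r.get_obs())
for n in('scene','top'):
    c=r.read_camera(n);save(c,n+'1.png');print(n,c['xyz'],c['attitude'],c['fov_y'],c['distortion'])
E
```

```text
pics
{'time': 0.0, 'qpos': array([-1.50969133e+00,  1.04711193e-01,  9.64479486e-02,  1.56388169e+00,
       -1.98285318e-06,  1.35312017e+00]), 'joint_velocities': array([ 0.00073535, -0.00221195, -0.00072939,  0.00107121, -0.00020662,
       -0.00075737]), 'tau': array([-2.19413300e-04, -5.56925511e+01,  5.03652942e+01,  1.65497675e-02,
       -2.64078817e-04, -2.81752477e-06]), 'position': array([ 0.165118  , -0.57658483,  0.30310355]), 'tool_rot': array([-3.10979029e+00, -4.36304898e-01, -1.62495215e-04]), 'contact_force': array([ 0.00063837, -0.28112405, -0.11661718]), 'torque': array([ 0.02203506,  0.04840194, -0.05428148]), 'grasp_force': 0.0, 'gripper_width': 0.08541540141884685}
scene [-0.40996103 -0.73334428  0.58660043] [ 1.02182656 -0.59373636 -0.97038754] 52.180237731180114 [-0.06422954  0.          0.          0.          0.        ]
top [ 0.34464324 -0.19112782  1.20146078] [ 0.13690193 -0.13403477 -1.57858183] 54.01711089537856 [-0.05655355  0.          0.          0.          0.        ]
```

View pics/top1.png

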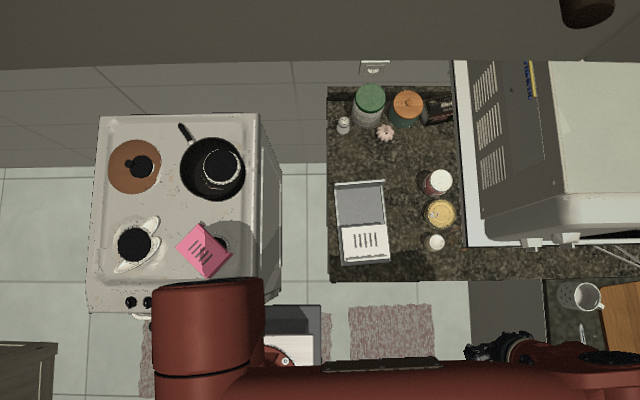

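View pics/scene1.png

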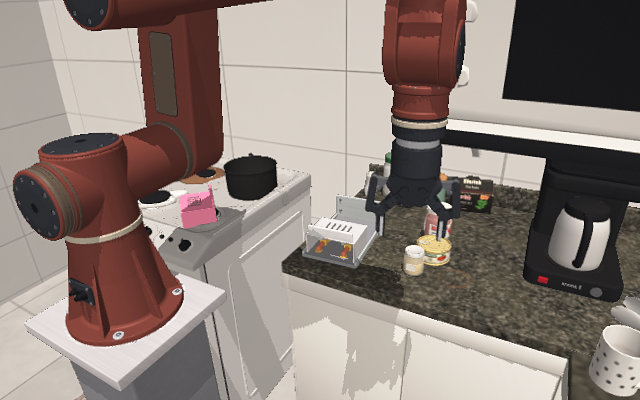

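The top view shows the station at about (335–388, 180–265). Candidates for the hood are the white hood at (364,243), the pink look-alike at (203,250) on the range, and the white lid of the jam jar at (441,181). I choose (364,243). The scene view shows the same hood at (335,232), with the jars to its right at (413,260) and (435,248). Next I'll measure it and check a close crop.

```bash
python3 - <<'E'
from h import *
c=r.read_camera('top');im=c['pixels'].astype(int)
m=((im.min(2)>170)).astype(np.uint8);m[:,:325]=0;m[:,400:]=0;m[:170]=0;m[275:]=0
n,l,s,_=cv2.connectedComponentsWithStats(m);print(s[s[:,4]>10])
crop=c['pixels'][165:280,320:470,::-1];cv2.imwrite('pics/crop1.png',cv2.resize(crop,None,fx=5,fy=5,interpolation=cv2.INTER_CUBIC))
print('rough hood', plane(c,[[364,243],[364,230],[364,260]],.066), 'plate end',plane(c,[[335,183],[383,180]],.078), 'spice',plane(c,[[436,242]],.062))
E
```

```text
[[     0      0    640    400 254578]
 [   335    179     50      6     93]
 [   342    223     48     39   1282]]
rough hood [[ 0.41559818 -0.31038878  0.066     ]
 [ 0.45319769 -0.31148369  0.066     ]
 [ 0.36699672 -0.30899639  0.066     ]] plate end [[ 0.59101516 -0.22937807  0.078     ]
 [ 0.59833973 -0.37048414  0.078     ]] spice [[ 0.4157122  -0.52064297  0.062     ]]
```

View pics/crop1.png

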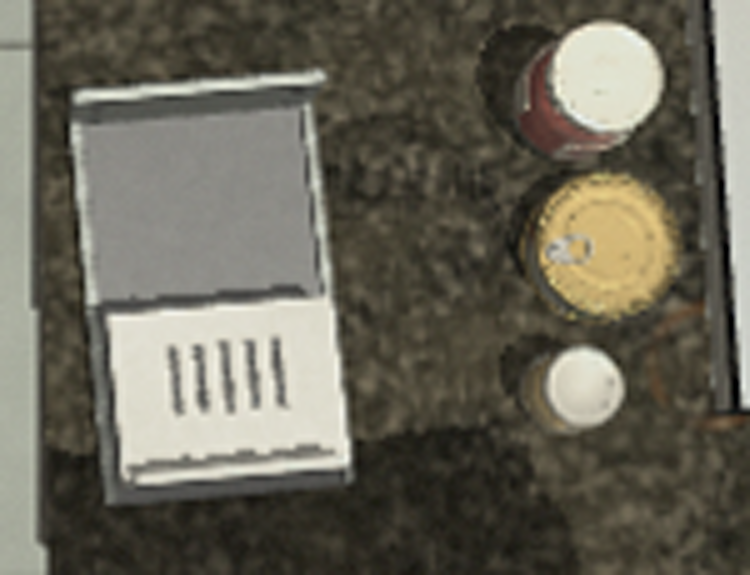

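The crop confirms the white slotted hood. Its far edge runs (107,313)–(325,295) in crop pixels, the lip (128,483)–(350,465), and the end plate top (75,98)–(325,75). The jars are to the right at crop x above 500.

```bash
python3 - <<'E'
from h import *
c=r.read_camera('top')
P=lambda pts,z:plane(c,np.array(pts)/5.+[319.6,164.6],z)
hf=P([[107,313],[326,295]],.066);lip=P([[132,486],[350,467]],.092);ep=P([[75,102],[325,80]],.078)
bs=P([[110,502],[352,483]],.014)
for n,a in(('far',hf),('lip',lip),('end',ep),('base near',bs)):
    d=a[0]-a[1];print(n,a.round(4).tolist(),'mid',a.mean(0).round(4),'w',np.linalg.norm(d).round(4),'yaw',np.arctan2(-d[0],d[1]).round(3))
print('dist lip-far',np.linalg.norm((hf.mean(0)-lip.mean(0))[:2]),'base-end',np.linalg.norm((ep.mean(0)-bs.mean(0))[:2]))
o=r.get_obs();print(rot(o['tool_rot']).round(3))
E
```

```text
far [[0.4622, -0.2449, 0.066], [0.4711, -0.3726, 0.066]] mid [ 0.4666 -0.3088  0.066 ] w 0.128 yaw 0.069
lip [[0.3622, -0.2558, 0.092], [0.371, -0.3784, 0.092]] mid [ 0.3666 -0.3171  0.092 ] w 0.1229 yaw 0.072
end [[0.585, -0.2281, 0.078], [0.5965, -0.3751, 0.078]] mid [ 0.5908 -0.3016  0.078 ] w 0.1475 yaw 0.078
base near [[0.3541, -0.2469, 0.014], [0.3633, -0.3924, 0.014]] mid [ 0.3587 -0.3197  0.014 ] w 0.1457 yaw 0.064
dist lip-far 0.10038070210139427 base-end 0.23275116984739774
[[ 0.961  0.275 -0.   ]
 [ 0.275 -0.961  0.001]
 [ 0.    -0.001 -1.   ]]
```

All sizes match (lip 123 mm, hood depth 100 mm, plate 147 mm). The yaw is about 0.073, the station origin about (0.478, −0.311), and the lip's middle about (0.367, −0.317). Now I'll align the tool and go behind the lip.

Emit:
send_rows:
  moves:
    - [-1, 0, 0, 0, 0, 0, 0.1025]
    - [-1, 0, 0, 0, 0, 0, 0.1025]
    - [-1, 0.03, -0.04, 0, 0, 0, 0]
    - [-1, 0.03, -0.04, 0, 0, 0, 0]
    - [-1, 0.03, -0.04, 0, 0, 0, 0]
    - [-1, 0.03, -0.04, 0, 0, 0, 0]
    - [-1, 0.03, -0.04, 0, 0, 0, 0]
    - [-1, 0.03, -0.04, 0, 0, 0, 0]

```text
time: 0.87
position: [0.3005, -0.3645, 0.3037]
tool_rot: [3.139, 0.115, 0.0]
contact_force: [-0.1, 0.3, 0.7]
gripper_width: -0.0004
grasp_force: 0.0
```

```bash
cat > st.py <<'E'
from h import *
o=r.get_obs();M=rot(o['tool_rot']);p=o['position']
u=np.array([np.cos(.073),np.sin(.073),0]);v=np.array([-u[1],u[0],0]);O=np.array([.478,-.311,0])
tip=p+M[:,2]*.073
print('t',o['time'],'p',p.round(4),'tip st',((tip-O)@u).round(4),((tip-O)@v).round(4),tip[2].round(4),'yaw',np.arctan2(M[1,0],M[0,0]).round(4),'F',np.round(o['contact_force'],1),'w',round(o['gripper_width'],3))
E
python3 st.py
```

```text
t 0.8667 p [ 0.3005 -0.3645  0.3037] tip st -0.1809 -0.0404 0.2307 yaw 0.0733 F [-0.1  0.3  0.7] w -0.0
```

Emit:
send_rows:
  moves:
    - [-1, 0, 0, 0.03, 0, 0, 0]
    - [-1, 0, 0, 0.03, 0, 0, 0]
    - [-1, 0, 0, 0.03, 0, 0, 0]
    - [-1, 0, 0, 0.01, 0, 0, 0]
    - [-1, 0, 0, 0, 0, 0, 0]

```text
time: 1.28
position: [0.2994, -0.3649, 0.2014]
tool_rot: [-3.135, -0.116, 0.003]
contact_force: [-0.9, 0.5, 0.0]
gripper_width: -0.0
grasp_force: 0.0
```

```bash
python3 st.py; python3 -c "
from h import *
save(r.read_camera('wrist'),'w1.png')"
```

```text
t 1.2833 p [ 0.2994 -0.3649  0.2014] tip st -0.1822 -0.0404 0.1284 yaw 0.0738 F [-0.9  0.5  0. ] w -0.0
```

View pics/w1.png

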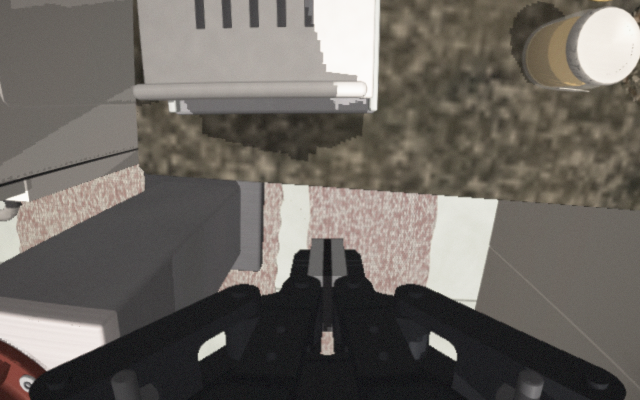

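The wrist view shows the lip at about (250,90), the shut fingertips at (327,250), and the spice jar well to the right at (600,50). I need about 40 mm left and 52 mm down.

Emit:
send_rows:
  moves:
    - [-1, 0, -0.02, 0.013, 0, 0, 0]
    - [-1, 0, -0.02, 0.013, 0, 0, 0]
    - [-1, 0, 0, 0.013, 0, 0, 0]
    - [-1, 0.01, 0, 0.013, 0, 0, 0]
    - [-1, 0.01, 0, 0, 0, 0, 0]
    - [-1, 0, 0, 0, 0, 0, 0]

```text
time: 1.83
position: [0.3183, -0.3257, 0.1532]
tool_rot: [3.138, 0.117, 0.002]
contact_force: [-0.6, -0.6, 1.0]
gripper_width: -0.0
grasp_force: 0.0
```

```bash
python3 st.py
```

```text
t 1.8333 p [ 0.3183 -0.3257  0.1532] tip st -0.1603 -0.0031 0.0802 yaw 0.0742 F [-0.6 -0.6  1. ] w -0.0
```

Emit:
send_rows:
  moves:
    - [-1, 0.01, -0.003, 0.004, 0, 0, 0]
    - [-1, 0.01, 0, 0, 0, 0, 0]
    - [-1, 0.008, 0, 0, 0, 0, 0]
    - [-1, 0.008, 0, 0, 0, 0, 0]
    - [-1, 0.008, 0, 0, 0, 0, 0]
    - [-1, 0.008, 0, 0, 0, 0, 0]
    - [-1, 0.008, 0, 0, 0, 0, 0]
    - [-1, 0.008, 0, 0, 0, 0, 0]

```text
time: 2.5
position: [0.3847, -0.3173, 0.1484]
tool_rot: [3.138, 0.115, -0.004]
contact_force: [-9.2, -1.5, 5.3]
gripper_width: -0.0002
grasp_force: 4.1
```

```bash
python3 st.py
```

```text
t 2.5 p [ 0.3847 -0.3173  0.1484] tip st -0.0937 0.0005 0.0754 yaw 0.0734 F [-9.2 -1.5  5.3] w -0.0
```

Emit:
send_rows:
  moves:
    - [-1, 0.01, 0, 0, 0, 0, 0]
    - [-1, 0.01, 0, 0, 0, 0, 0]
    - [-1, 0.01, 0, 0, 0, 0, 0]
    - [-1, 0.01, 0, 0, 0, 0, 0]
    - [-1, 0.01, 0, 0, 0, 0, 0]
    - [-1, 0.01, 0, 0, 0, 0, 0]
    - [-1, 0.008, 0, 0, 0, 0, 0]
    - [-1, 0.006, 0, 0, 0, 0, 0]

```text
time: 3.17
position: [0.4587, -0.3117, 0.1484]
tool_rot: [3.138, 0.115, -0.004]
contact_force: [-9.3, -0.6, 6.4]
gripper_width: -0.0003
grasp_force: 4.6
```

```bash
python3 st.py
```

```text
t 3.1667 p [ 0.4587 -0.3117  0.1484] tip st -0.0195 0.0006 0.0754 yaw 0.0736 F [-9.3 -0.6  6.4] w -0.0
```

Emit:
send_rows:
  moves:
    - [-1, 0.005, 0, 0, 0, 0, 0]
    - [-1, 0.005, 0, 0, 0, 0, 0]
    - [-1, 0.004, 0, 0, 0, 0, 0]
    - [-1, 0.003, 0, 0, 0, 0, 0]
    - [-1, 0.002, 0, 0, 0, 0, 0]

```text
time: 3.58
position: [0.4772, -0.3104, 0.1484]
tool_rot: [3.139, 0.115, -0.004]
contact_force: [-8.6, -0.1, 7.0]
gripper_width: -0.0002
grasp_force: 4.5
```

```bash
python3 st.py
```

```text
t 3.5833 p [ 0.4772 -0.3104  0.1484] tip st -0.0009 0.0006 0.0754 yaw 0.0735 F [-8.6 -0.1  7. ] w -0.0
```

Emit:
send_rows:
  moves:
    - [-1, 0.002, 0, 0, 0, 0, 0]
    - [-1, 0.002, 0, 0, 0, 0, 0]
    - [-1, 0, 0, 0, 0, 0, 0]

```text
time: 3.83
position: [0.4788, -0.3106, 0.1484]
tool_rot: [3.138, 0.113, -0.014]
contact_force: [-24.3, -2.9, 13.3]
gripper_width: -0.0
grasp_force: 12.3
```

```bash
python3 st.py; python3 - <<'E'
from h import *
save(r.read_camera('wrist'),'w2.png')
E
```

```text
t 3.8333 p [ 0.4788 -0.3106  0.1484] tip st 0.0002 0.0003 0.0754 yaw 0.072 F [-24.3  -2.9  13.3] w -0.0
```

View pics/w2.png

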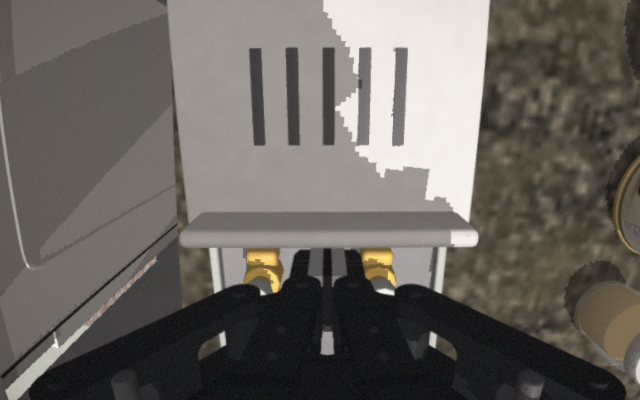

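The hood has reached the end plate: the force jumped to 24 N and the taps show below the lip at (262,270) and (378,270). I'll back off and lift so I can look at the handles.

Emit:
send_rows:
  moves:
    - [-1, -0.02, 0, 0, 0, 0, 0]
    - [-1, -0.03, 0, -0.02, 0, 0, 0]
    - [-1, -0.035, 0, -0.02, 0, 0, 0]
    - [-1, -0.035, 0, -0.03, 0, 0, 0]
    - [-1, -0.035, 0, -0.03, 0, 0, 0]
    - [-1, -0.02, 0, -0.01, 0, 0, 0]
    - [-1, 0, 0, 0, 0, 0, 0]

```text
time: 4.47
position: [0.312, -0.3236, 0.2558]
tool_rot: [3.135, 0.112, 0.002]
contact_force: [-0.0, 1.4, -0.0]
gripper_width: -0.0001
grasp_force: 0.0
```

```bash
python3 st.py; python3 - <<'E'
from h import *
c=r.read_camera('wrist');save(c,'w3.png');np.save('w3.npy',c,allow_pickle=True)
st=lambda x,y,z:O+x*u+y*v+np.array([0,0,z])
u=np.array([np.cos(.073),np.sin(.073),0]);v=np.array([-u[1],u[0],0]);O=np.array([.478,-.311,0])
print(proj(c,[st(-.035,.04,.052),st(-.077,.04,.052),st(-.035,-.03,.052),st(-.077,-.03,.052),st(.014,0,.092)]).round())
E
```

```text
t 4.4667 p [ 0.312  -0.3236  0.2558] tip st -0.1664 -0.0009 0.1828 yaw 0.0715 F [-0.   1.4 -0. ] w -0.0
[[270.  12.]
 [272.  72.]
 [367.  12.]
 [366.  72.]
 [325. -90.]]
```

View pics/w3.png

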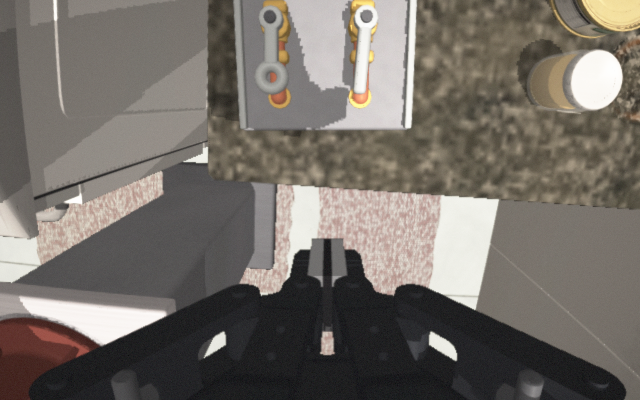

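The wrist view shows the eye handle on the left, with its eye at (271,76), against a predicted (272,72). The plain handle is on the right at (362,70), and the hood is out of view at the end. So tap_eye is at station y=+0.040. I'll lower the shut tips between the handles, then sweep left and forward.

Emit:
send_rows:
  moves:
    - [-1, 0.022, -0.003, 0.01, 0, 0, 0]
    - [-1, 0.022, -0.003, 0.02, 0, 0, 0]
    - [-1, 0.022, -0.003, 0.02, 0, 0, 0]
    - [-1, 0.022, 0, 0.02, 0, 0, 0]
    - [-1, 0.002, 0, 0.02, 0, 0, 0]
    - [-1, 0, 0, 0.01, 0, 0, 0]
    - [-1, 0, 0, 0, 0, 0, 0]

```text
time: 5.1
position: [0.4022, -0.3047, 0.1487]
tool_rot: [-3.135, -0.118, 0.005]
contact_force: [0.1, 0.7, -0.1]
gripper_width: 0.0002
grasp_force: 0.0
```

```bash
python3 st.py; python3 - <<'E'
from h import *
save(r.read_camera('wrist'),'w4.png')
E
```

```text
t 5.1 p [ 0.4022 -0.3047  0.1487] tip st -0.0753 0.0122 0.0757 yaw 0.0752 F [ 0.1  0.7 -0.1] w 0.0
```

View pics/w4.png

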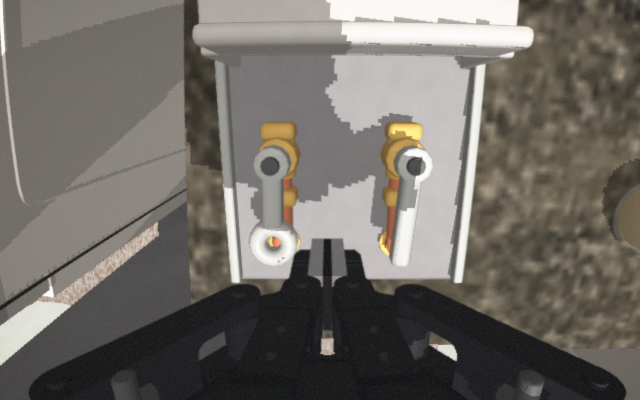

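The eye is at (275,243), the plain handle's tip at (402,258), and the fingertips at (327,255), between them and clear. I'll shift 5 mm right and go down 42 mm.

Emit:
send_rows:
  moves:
    - [-1, 0, 0.005, 0.008, 0, 0, 0]
    - [-1, 0, 0, 0.012, 0, 0, 0]
    - [-1, 0, 0, 0.012, 0, 0, 0]
    - [-1, 0, 0, 0.01, 0, 0, 0]
    - [-1, 0, 0, 0, 0, 0, 0]

```text
time: 5.57
position: [0.4019, -0.3106, 0.1074]
tool_rot: [-3.137, -0.115, 0.003]
contact_force: [-0.7, 1.1, -0.0]
gripper_width: 0.0002
grasp_force: 0.0
```

```bash
python3 st.py
```

```text
t 5.5667 p [ 0.4019 -0.3106  0.1074] tip st -0.076 0.0061 0.0344 yaw 0.0733 F [-0.7  1.1 -0. ] w 0.0
```

Emit:
send_rows:
  moves:
    - [-1, 0, -0.006, 0, 0, 0, 0]
    - [-1, -0.001, -0.006, 0, 0, 0, 0]
    - [-1, -0.0025, -0.0065, 0, 0, 0, 0]
    - [-1, -0.0025, -0.0065, 0, 0, 0, 0]
    - [-1, 0, -0.007, 0, 0, 0, 0]
    - [-1, 0, -0.007, 0, 0, 0, 0]
    - [-1, 0.002, -0.007, 0, 0, 0, 0]
    - [-1, 0.002, -0.007, 0, 0, 0, 0]

```text
time: 6.23
position: [0.397, -0.2581, 0.1103]
tool_rot: [3.139, 0.116, -0.001]
contact_force: [0.1, -2.0, 0.1]
gripper_width: 0.0
grasp_force: 0.7
```

```bash
python3 st.py
```

```text
t 6.2333 p [ 0.397  -0.2581  0.1103] tip st -0.077 0.0586 0.0373 yaw 0.0737 F [ 0.1 -2.   0.1] w 0.0
```

Emit:
send_rows:
  moves:
    - [-1, 0.003, -0.006, 0.002, 0, 0, 0]
    - [-1, 0.004, -0.006, 0, 0, 0, 0]
    - [-1, 0.006, -0.006, 0, 0, 0, 0]
    - [-1, 0.006, -0.004, 0, 0, 0, 0]
    - [-1, 0.002, 0, 0, 0, 0, 0]
    - [-1, 0, 0, 0, 0, 0, 0]

```text
time: 6.73
position: [0.4125, -0.2363, 0.1075]
tool_rot: [3.136, 0.112, -0.021]
contact_force: [-34.0, -12.5, 11.9]
gripper_width: -0.0001
grasp_force: 17.3
```

```bash
python3 st.py;  python3 - <<'E'
from h import *
save(r.read_camera('wrist'),'w5.png')
E
```

```text
t 6.7333 p [ 0.4125 -0.2363  0.1075] tip st -0.0609 0.0791 0.0346 yaw 0.0716 F [-34.  -12.5  11.9] w -0.0
```

View pics/w5.png

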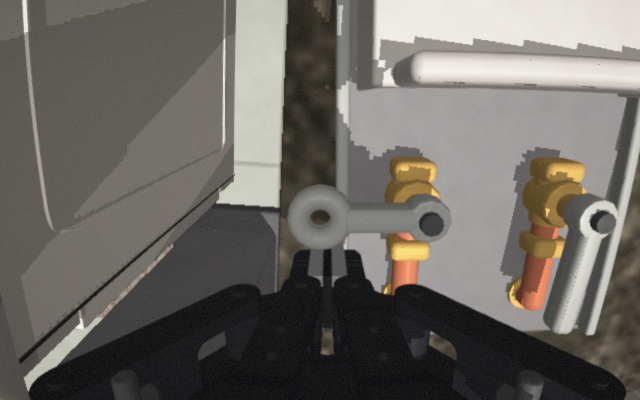

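The eye handle now points left, with its eye at (320,217) and stem at (432,222), and the force rose to 34 N at the stop. The plain handle at (580,275) is still open, and the hood is at the end plate. I'll retreat now.

Emit:
send_rows:
  moves:
    - [-1, -0.01, 0, 0, 0, 0, 0]
    - [-1, -0.02, 0, 0, 0, 0, 0]
    - [-1, -0.02, 0, -0.01, 0, 0, 0]
    - [-1, -0.02, 0, -0.03, 0, 0, 0]
    - [-1, -0.02, 0.01, -0.03, 0, 0, 0]
    - [-1, 0, 0.02, -0.03, 0, 0, 0]
    - [-1, 0, 0, -0.01, 0, 0, 0]
    - [-1, 0, 0, 0, 0, 0, 0]

```text
time: 7.45
position: [0.3298, -0.2733, 0.2211]
tool_rot: [3.136, 0.114, 0.004]
contact_force: [0.5, 0.3, 0.1]
gripper_width: -0.0001
grasp_force: 0.0
```

```bash
python3 st.py;  python3 - <<'E'
from h import *
a=r.read_camera('wrist')['pixels'][:240];b=r.read_camera('top')['pixels'][160:280,310:470]
b=cv2.resize(b,(640,480));cv2.imwrite('pics/f.png',cv2.resize(np.vstack([a,b]),(500,562))[:,:,::-1])
E
```

```text
t 7.45 p [ 0.3298 -0.2733  0.2211] tip st -0.1449 0.0482 0.1481 yaw 0.0727 F [0.5 0.3 0.1] w -0.0
```

View pics/f.png

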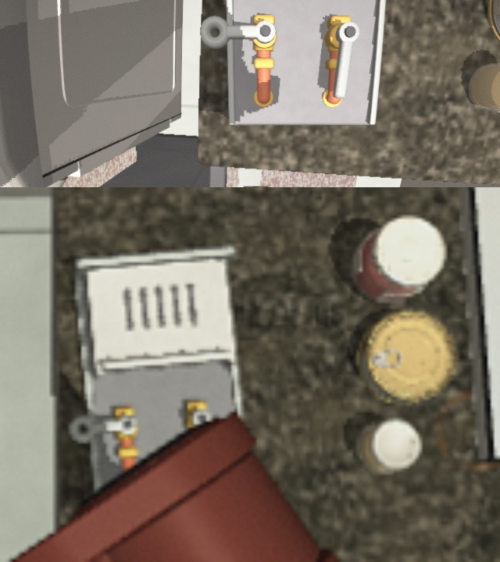

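The eye handle points fully left, from (215,30) to (264,32). The plain handle is still open at (342,70), the hood stands against the end plate at (160,305), and the jars haven't moved. The arm touches nothing.

```bash
python3 -c "
from rig import r
print(r.sign_off())"
```

```text
the job is handed in; nothing more can be done
None
```

The job is handed in: the hood stands at the far end plate, the eye handle is turned to its stop (shut), the plain handle is still open, and the jars and tin stand where they were; the sign-off call returned no verdict.

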